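# Clear, try, unlatch and hold open the sample case lid

## Task

With the orange-gripped scraper, wipe the four brass chips off the shut lid of the sample case onto the bench, touching them with nothing but the scraper, then stand the scraper down on the bench. Next, before moving the catch knob, tug the lid upwards to learn whether it is caught; if it is, slide the orange catch knob away from the tongue to free it. Then lift the lid at least halfway to upright and finish while holding it open; do not disturb the slide box, the vial or the beaker.

Things in the scene. Friction and masses are not known exactly. Their poses are not given: they have to be found in the camera images.
- case: Sample case, fixed: grey tray 120 mm deep (x), 160 mm wide (y), rim 65 mm high, white lid on top. Origin: centre of its underside, on the bench. x points from the front (tongue, catch) to the hinge at the back, y left, z up. Black catch housing on the front: x -60 to -100 mm, y -45 to -89 mm, top at 46, underside at 34 mm. A bolt inside may or may not hold the lid; nothing outside shows which.
- case_lid (a joint): Angle of the lid (124 x 164 x 10 mm, 0.26 kg): 0 shut, grows as it opens, stop at 1.25 rad. Hinge line parallel to the case's y, at case x +62, z 65.5 mm. It falls shut when let go. Free, it takes about 1 N to lift at the tongue; caught, it has about 0.035 rad of play (5 mm at the tongue), then stops hard.
- lid_tongue (a point): Middle of the orange tongue that sticks out 54 mm from the lid's front edge: 14 mm wide (case y), 10 mm thick. The point lies 32 mm ahead of that edge, 156 mm from the hinge line and, shut, 70.5 mm above the bench. Pinched across its 14 mm width it can turn between the fingers as the lid swings.
- lid_mid (a point): Centre of the lid's upper face, 75.5 mm above the bench when shut; its axes are then those of the case.
- catch_knob (a joint): How far the catch knob has been slid from home, in m: 0 home (where it always starts), 0.015 at its stop. It slides along the case's -y, away from the tongue, takes 2 to 3 N and stays where left. At the stop the bolt is surely withdrawn, and stays so.
- knob_top (a point): Centre of the top of the orange catch knob: 16 mm (case x) by 10 mm (case y), standing 32 mm above the black housing, top 78 mm above the bench. At home it is at case x -80, y -58 mm.
- scraper: Scraper, loose, 0.14 kg: aluminium bar with a black rubber lip below, 100 mm long (x), 22 mm thick (y), 20 mm tall; on its middle an orange upright grip 26 x 26 mm, from 20 to 65 mm above the underside. Origin: centre of the underside.
- chip_0: A loose brass chip, 14 x 10 x 8 mm, 11 g, lying on the lid at the start. Origin: centre of its underside.
- chip_1: A loose brass chip, 12 x 12 x 7 mm, 11 g, lying on the lid at the start. Origin: centre of its underside.
- chip_2: A loose brass chip, 16 x 9 x 8 mm, 11 g, lying on the lid at the start. Origin: centre of its underside.
- chip_3: A loose brass chip, 13 x 11 x 9 mm, 11 g, lying on the lid at the start. Origin: centre of its underside.
- slide_box: Bystander: white box of microscope slides, 34 x 82 x 33 mm, origin at the centre of its underside.
- vial: Bystander: small glass vial with black cap, 22 mm across, 52 mm tall, origin at the centre of its underside.
- beaker: Bystander: beaker, 60 mm across, 79 mm tall, origin at the centre of its underside.

How it is judged:
By the outcome, as a careful person would: the job done as asked, in the order asked, and still so for the second after the job is handed in, while the arm keeps its last pose, push and grip.
It also fails if it takes over 72 s, if anything falls off the work surface, if the arm or the gripper's body presses on something with over 40 N, if the wrist force passes 120 N, or if a joint passes its speed limit or range.

## Robot

A 6-joint arm with a two-finger parallel gripper is mounted at the origin on a cart in front of the work surface, level with it; the furniture and walls round the work are solid. World frame = base frame: x ahead of the robot, y to its left, z up, the work surface at z = 0. Lengths are in m, angles in degrees, forces in N, time in s.
With the tool pointing down it reaches from about 0.3 to 0.85 m from the base axis. Payload 4.2 kg.
Tool frame: the origin (TCP) lies at the very end of the fingers, on their centre line; the grasp point (between the pads) lies 19 mm behind it; z points along the fingers, y is the direction in which the jaws open and shut (so a half turn about z gives the same grasp; the last joint's range is limited). The gripper opens to 91 mm and grips with 3 to 60 N. Pads are 32 mm wide; open, the fingers measure 118 mm over their backs; the gripper's body (76 mm by 178 mm) begins 60 mm behind the grasp point.
Start: joints at [65.89, 18.312, 89.639, -0, 72.044, -1.146], TCP at [0.224, 0.529, 0.214] pointing down, gripper open.
Joint ranges: [-177.97, 177.97], [-48.28, 115.42], [12.27, 149.76], [-77.06, 257.06], [2.81, 150.46], [-146.56, 146.56]. Speed limits (degrees/s): [147.25, 147.25, 180, 180, 180, 180].

## Interface

Orientations are given as [roll, pitch, yaw] about the fixed x, y, z axes, in that order (R = Rz(yaw) Ry(pitch) Rx(roll)).
In Python, from rig import ctrl gives the robot as it stands.
- The arm moves only by the tool arm_command, never from a script. Its argument "rows" is a list of rows, each a list of 7 numbers: the shift along the tool's x, y, z in m, then the turn, a rotation vector about the tool's x, y, z in rad, then the opening, from 0 (shut) to 1 (fully open). In form: [[tx, ty, tz, wx, wy, wz, fingers], ...]. A call has 1 to 20 rows; each row shifts and turns the commanded pose from where the row before left it, along the tool's axes as they then stand; what a row does not reach is not made up. A row lasts 1/12 s, in which the tool goes at most 41.7 mm and 7.16 degrees, less where a joint would pass 70% of its speed; a pose out of reach is approached as far as the arm can. A call with a gripper value outside its range is refused whole. The fingers move at their own pace and stop on an object; "force" is the grip in N (left out, the last holds). Time passes only in rows, so rows that do not move let the fingers close. It gives the time, the measured TCP pose, the force and the opening at its end, in the units of the state.
- ctrl.get_obs(): the state, without advancing time (a new reading comes with each control period).
- ctrl.capture(name): name is "scene" or "top" or "wrist"; returns the picture (480x640x3 uint8, red, green, blue); there is no depth.
- ctrl.camera_params(name): a dict with "vfov" (degrees; the focal length in pixels is half the picture's height over the tangent of half this angle, whatever the lens; pixels are square), "cx", "cy" (the principal point, pixels), "R" (3x3) and "t" (3): a world point X has camera coordinates R X + t. Camera axes: x right, y down, z forward; pixel columns grow to the right and rows downward; lengths in m; the calibration is good to about 2 mm. The wrist camera is an equidistant fisheye: a pixel r from the principal point sees the ray r / f radians off the axis. A picture is of the moment at which its call begins: read the wrist's pose just before it. camera_params takes no time and is no camera call; for the wrist camera it gives the pose at the moment of the call.
- ctrl.sign_off(): hands the job in, once; it reports no verdict.
Trained networks look in the newest picture that a camera, given by its name, has taken for a name from the list of things; names that differ only in an ending like _2 or _b are one class to them, and where a whole thing is asked for, a point or a joint stands for the part that bears it (a point fixed in the world has none). Each returns a list of dicts, best first, with "score" (0 to 1); they miss things now and then, are a little off and sometimes report something else, mostly with a low value. They report only what shows in the picture. A call takes as long as a camera call.
- ctrl.look_for(camera, thing): "centre" ([x, y, z] in m, in world coordinates, good to about 4 mm: the middle of the surface that is visible of it).
The state is a dict: "clock": time; "joint_positions": joint angles; "joint_vel": joint speeds; "effort": joint torques, N m; "tcp_pos": TCP position; "tcp_rot": TCP orientation; "ft_force": force on the tool from outside, world axes, zero at the start; "moment": the same for the moment, N m; "opening": finger opening in m.
Only numpy, scipy, OpenCV 4.12 (cv2) and the standard library are available. Lean on these libraries where they do the work, as an engineer would, in place of code of your own. Each camera call takes 0.05 s, during which the arm holds its last target.

## Working session

There is one attempt and no reset: what is moved stays moved. The work goes in short steps, Python scripts to look and compute and a tool call to move; the robot and the scene stay as the last step left them, time stands still between calls to the robot, and variables do not carry over. Pictures are saved under pics/ and viewed, and the job is handed in when it is done.

Besides the shell and the picture viewer there is one more tool, called after "Request:" as name([rows], argument=value, ...), one row to a line, values as JSON. arm_command: Moves the arm, as the interface text tells. Its arguments: {"type":"object","properties":{"rows":{"type":"array"},"force":{"type":"number"}},"required":["rows"]}

```bash
mkdir -p pics; ls
python3 - <<'E'
from rig import ctrl
import cv2
for n in ["scene","top","wrist"]:
    im=ctrl.capture(n); cv2.imwrite(f"pics/a_{n}.png",im[:,:,::-1])
    p=ctrl.camera_params(n); print(n,p)
for t in ["case","lid_tongue","lid_mid","knob_top","scraper","chip_0","chip_1","chip_2","chip_3","slide_box","vial","beaker"]:
    for c in ["scene","top"]:
        r=ctrl.look_for(c,t)
        print(t,c,[(round(float(x['score']),2),[round(float(v),3) for v in x['centre']]) for x in r[:4]])
print(ctrl.get_obs())
E
```

```text
pics
scene {'vfov': 49.13121850322106, 'cx': 319.53109967769547, 'cy': 229.11092955491617, 'R': array([[ 0.86259786, -0.50581627, -0.00865065],
       [-0.22263593, -0.36420807, -0.90431506],
       [ 0.45426663,  0.78198618, -0.42677798]]), 't': array([-0.53213944,  0.16038025,  1.1645262 ])}
top {'vfov': 55.20944574139157, 'cx': 318.02451503222414, 'cy': 235.54739969966138, 'R': array([[-0.01181208, -0.99981123, -0.01542646],
       [-0.98077892,  0.01458942, -0.19457612],
       [ 0.19476446,  0.01283159, -0.98076611]]), 't': array([-0.04378631,  0.55523858,  1.36153674])}
wrist {'vfov': 65.70646984690485, 'cx': 321.13346959418385, 'cy': 242.64518847757313, 'R': array([[ 0.3907111 ,  0.92050672, -0.00349502],
       [ 0.88015581, -0.37246678,  0.29426901],
       [ 0.26957483, -0.11805033, -0.95571624]]), 't': array([-0.57370818, -0.03272209,  0.39344919])}
case scene [(0.97, [0.566, -0.303, 0.07]), (0.46, [0.587, -0.265, 0.073])]
case top [(0.89, [0.586, -0.253, 0.079]), (0.24, [0.496, -0.271, 0.06])]
lid_tongue scene [(0.74, [0.585, -0.264, 0.075])]
lid_tongue top [(0.75, [0.592
[... 729 characters left out ...]
ker top [(0.88, [0.586, -0.53, 0.043])]
{'clock': 1.35, 'joint_positions': array([ 6.58884516e+01,  1.83108953e+01,  8.96388658e+01,  2.51548037e-04,
        7.20434497e+01, -1.14612029e+00]), 'joint_vel': array([-0.06394283,  0.01340358, -0.03914456,  0.05730503,  0.07907111,
       -0.06048019]), 'effort': array([-3.20787680e-03, -4.12360883e+01, -2.32223529e+01,  7.25922128e-02,
        3.77314794e-02,  1.29298908e-06]), 'tcp_pos': array([0.22435888, 0.52944368, 0.21398692]), 'tcp_rot': array([ 1.79993207e+02, -1.03457780e-04,  1.57034494e+02]), 'ft_force': array([0.5070266 , 0.09889216, 0.23182488]), 'moment': array([ 0.0203396 , -0.00272016, -0.02090453]), 'opening': 0.0913158463689186}
```

View pics/a_scene.png

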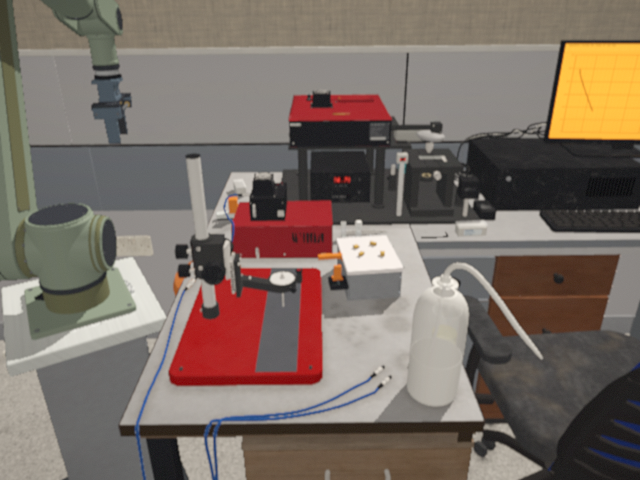

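View pics/a_top.png

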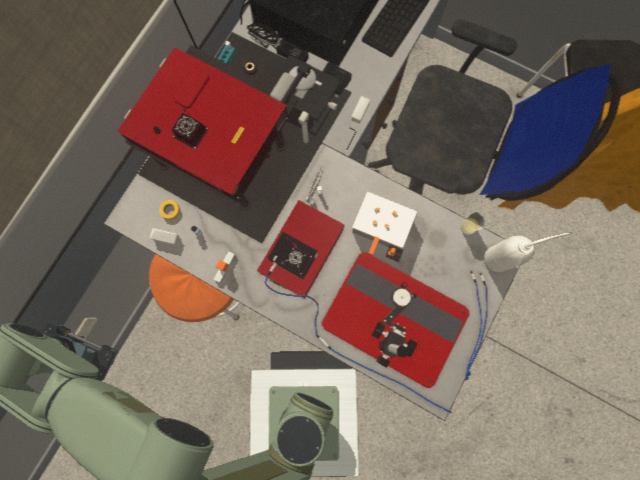

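View pics/a_wrist.png

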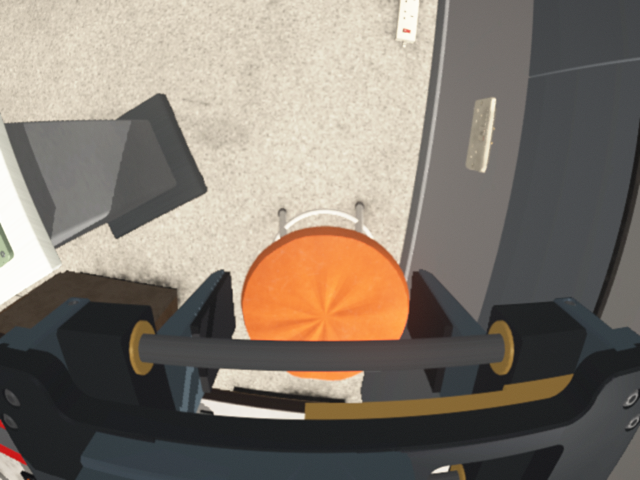

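```bash
cat > h.py <<'E'
from rig import ctrl
import cv2, numpy as np
def f(n): 
    p=ctrl.camera_params(n); return p,240/np.tan(np.radians(p['vfov']/2))
def ray(n,u,v,z):
    p,fo=f(n); d=np.array([(u-p['cx'])/fo,(v-p['cy'])/fo,1]); R=np.array(p['R']);t=np.array(p['t'])
    C=-R.T@t; D=R.T@d; s=(z-C[2])/D[2]; return C+s*D
def proj(n,X):
    p,fo=f(n); c=np.array(p['R'])@np.array(X)+p['t']; 
    if n=='wrist':
        r=np.hypot(c[0],c[1]); th=np.arctan2(r,c[2]); return np.array([p['cx']+fo*th*c[0]/r,p['cy']+fo*th*c[1]/r])
    return np.array([p['cx']+fo*c[0]/c[2],p['cy']+fo*c[1]/c[2]])
E
python3 - <<'E'
import cv2
a=cv2.imread('pics/a_top.png')
cv2.imwrite('pics/b1.png',cv2.resize(a[170:320,330:530],None,fx=4,fy=4,interpolation=cv2.INTER_CUBIC))
cv2.imwrite('pics/b2.png',cv2.resize(a[180:330,130:330],None,fx=4,fy=4,interpolation=cv2.INTER_CUBIC))
a=cv2.imread('pics/a_scene.png')
cv2.imwrite('pics/b3.png',cv2.resize(a[160:310,220:420],None,fx=4,fy=4,interpolation=cv2.INTER_CUBIC))
E
```

```text
(no output)
```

View pics/b1.png

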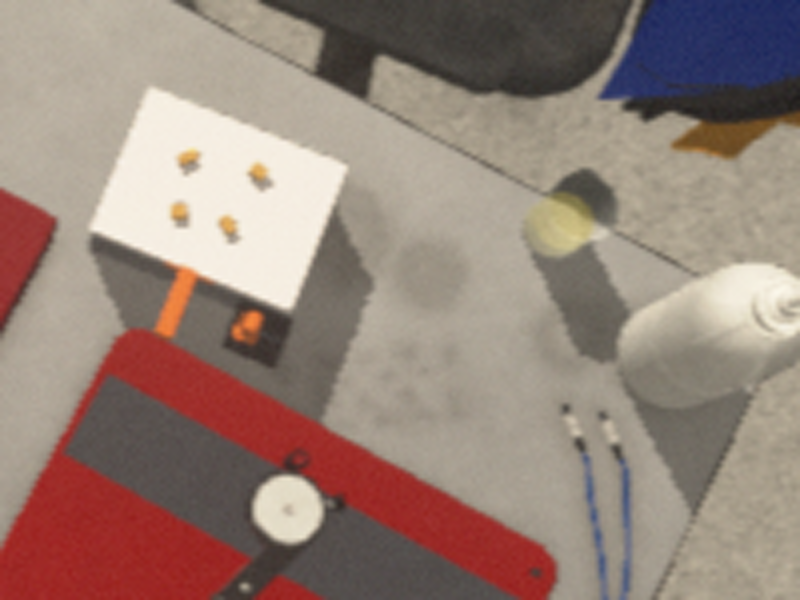

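View pics/b2.png

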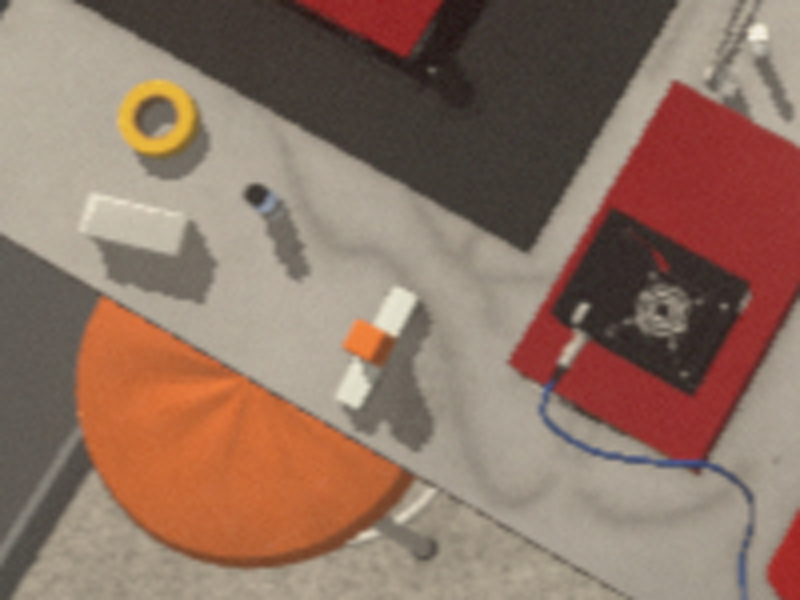

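View pics/b3.png

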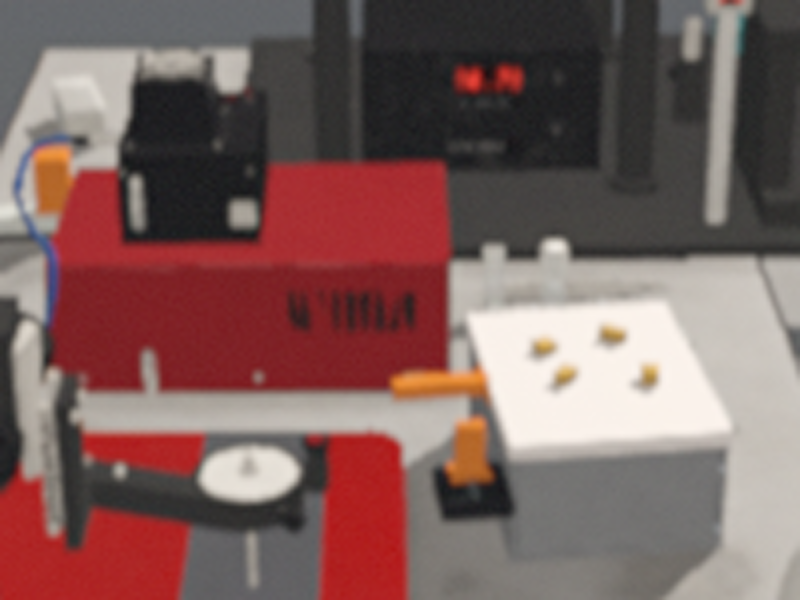

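Run:
```python
from h import *
from scipy.optimize import least_squares
def px(l,ox,oy): return [((u-1.5)/4+ox,(v-1.5)/4+oy) for u,v in l]
L=px([(150,88),(347,165),(292,312),(91,233)],330,170)
W=np.array([ray('top',u,v,.0755) for u,v in L]); print(W.round(3))
for i in range(4): print(np.linalg.norm(W[i]-W[(i+1)%4]))
# case frame: hinge side=TL,TR ; x -62..62, y left
m=np.array([[62,82],[62,-82],[-62,-82],[-62,82]])/1000
def fr(q): 
    c,s=np.cos(q[2]),np.sin(q[2]); return (np.c_[c*m[:,0]-s*m[:,1]+q[0],s*m[:,0]+c*m[:,1]+q[1]]-W[:,:2]).ravel()
r=least_squares(fr,[.59,-.25,-.4]); print('case',r.x,np.degrees(r.x[2]),r.fun.round(4))
# scene corners
S=px([(468,312),(660,300),(730,433),(512,447)],220,160)
for s in S: print(ray('scene',*s,.0755).round(3))
cx,cy,a=r.x; c,s=np.cos(a),np.sin(a)
w=lambda x,y:(cx+c*x-s*y,cy+s*x+c*y)
print('tongue',w(-.094,0),'knob',w(-.08,-.058))
for n,X in [('tongue',(-.094,0,.0755)),('tip',(-.116,0,.0755)),('knob',(-.08,-.058,.078))]:
    p=[*w(*X[:2]),X[2]]; print(n,[(proj('top',p)-[330,170])*4,(proj('scene',p)-[220,160])*4])
# chips
for q in px([(189,159),(260,174),(180,212),(229,227)],330,170):
    P=ray('top',*q,.0835); d=P[:2]-[cx,cy]; print('chip',P.round(3),(c*d[0]+s*d[1]).round(3),(-s*d[0]+c*d[1]).round(3))
# scraper: grip top centre & bar ends
for q,z in zip(px([(367,341),(403,297),(352,396)],130,180),[.065,.02,.02]): print('scr',ray('top',*q,z).round(3))
# red instr box corners on assumed heights, triangulate
def tri(a,b):
    A=[];B=[]
    for n,(u,v) in (('top',a),('scene',b)):
        p,fo=f(n);P=np.c_[p['R'],p['t']]
        x=(u-p['cx'])/fo;y=(v-p['cy'])/fo
        A+=[x*P[2]-P[0],y*P[2]-P[1]]
    A=np.array(A); return np.linalg.lstsq(A[:,:3],-A[:,3],rcond=None)[0]
o=lambda p,ox,oy:((p[0]-1.5)/4+ox,(p[1]-1.5)/4+oy)
# box top corners: top crop: near-left (512,365), near-right(700,470); scene crop front-left (62,262)?, 
print('box nearR', tri(o((700,470),130,180),o((62,262),220,160)))
print('box nearL', tri(o((512,365),130,180),o((85,172),220,160)))
print('box farL', tri(o((675,82),130,180),o((447,165),220,160)))
print('box farR', tri((344,224),o((450,262),220,160)))
print('stand dial', tri(o((288,508),330,170),o((250,470),220,160)))
print('column top', tri((395,345),(194,156)))
```

```text
[[ 0.687 -0.205  0.075]
 [ 0.623 -0.353  0.075]
 [ 0.509 -0.306  0.075]
 [ 0.573 -0.156  0.075]]
0.16149952283014013
0.12286000042076294
0.1623837984425233
0.12379644975954482
case [ 0.59786832 -0.25508265 -0.40121063] -22.98767597370737 [ 0.0005  0.001   0.0001 -0.0015 -0.0007 -0.0005  0.0002  0.0009]
[ 0.575 -0.155  0.076]
[ 0.684 -0.202  0.076]
[ 0.617 -0.354  0.076]
[ 0.508 -0.306  0.076]
tongue (np.float64(0.5113329612592479), np.float64(-0.2183725357471014)) knob (np.float64(0.5015702843594535), np.float64(-0.27723415430920195))
tongue [array([174.03876615, 309.74688373]), array([431.08892048, 378.11821036])]
tip [array([163.54883832, 336.46371114]), array([392.69930913, 380.76248505])]
knob [array([253.30457509, 320.87855726]), array([471.79264314, 421.95895442])]
chip [ 0.627 -0.232  0.083] 0.018 0.033
chip [ 0.615 -0.285  0.083] 0.027 -0.021
chip [ 0.586 -0.224  0.083] -0.023 0.024
chip [ 0.574 -0.26   0.083] -0.02 -0.014
scr [0.466 0.243 0.065]
scr [0.507 0.226 0.02 ]
scr [0.429 0.263 0.02 ]
box nearR [ 0.36756835 -0.01214662  0.10183845]
box nearL [0.44377297 0.12748489 0.09603316]
box farL [0.65757031 0.00616644 0.09751949]
box farR [ 0.57894617 -0.12957489  0.09809295]
stand dial [ 0.36061034 -0.29166247  0.09924985]
column top [ 0.23156256 -0.22757329  0.35718256]
```

Run:
```python
import cv2
a=cv2.imread('pics/a_top.png')
cv2.imwrite('pics/b4.png',cv2.resize(a[260:400,310:490],None,fx=4,fy=4,interpolation=cv2.INTER_CUBIC))
cv2.imwrite('pics/b6.png',cv2.resize(a[190:310,250:400],None,fx=5,fy=5,interpolation=cv2.INTER_CUBIC))
a=cv2.imread('pics/a_scene.png')
cv2.imwrite('pics/b5.png',cv2.resize(a[145:345,160:360],None,fx=3,fy=3,interpolation=cv2.INTER_CUBIC))
```

```text
(no output)
```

View pics/b4.png

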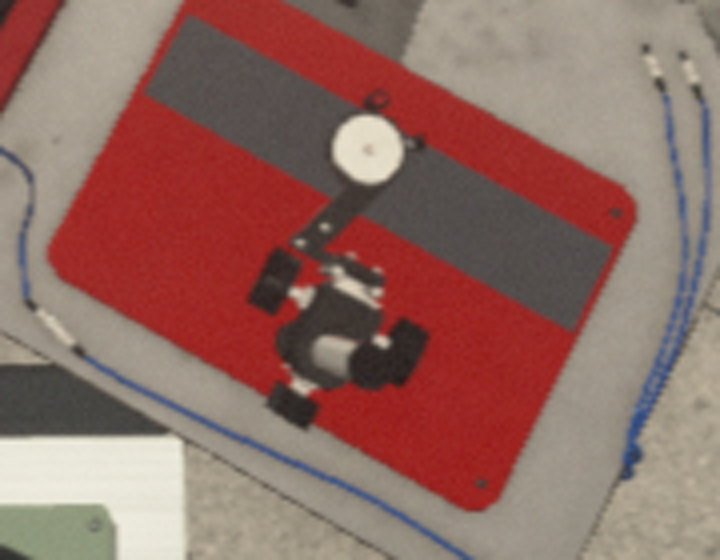

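View pics/b5.png

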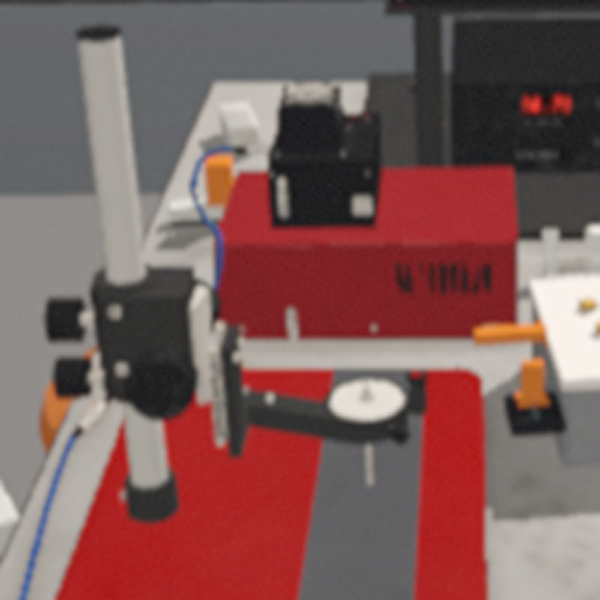

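View pics/b6.png

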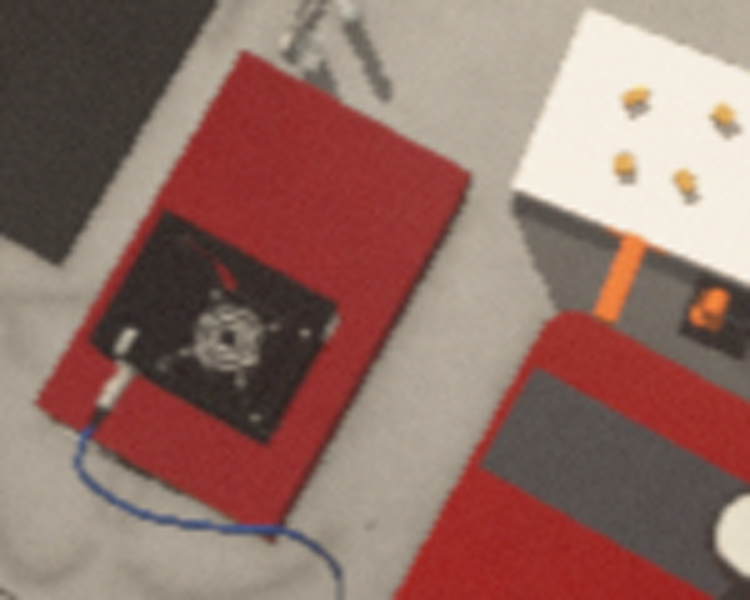

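```bash
cat >> h.py <<'E'
CX,CY,CA=0.5979,-0.2551,-0.4012
_c,_s=np.cos(CA),np.sin(CA)
def w2c(P): P=np.asarray(P,float); d=P[:2]-[CX,CY]; return np.array([_c*d[0]+_s*d[1],-_s*d[0]+_c*d[1],*P[2:]])
def c2w(P): P=np.asarray(P,float); return np.array([CX+_c*P[0]-_s*P[1],CY+_s*P[0]+_c*P[1],*P[2:]])
def tri(a,b):
    A=[]
    for n,(u,v) in (('top',a),('scene',b)):
        p,fo=f(n);P=np.c_[p['R'],p['t']]
        x=(u-p['cx'])/fo;y=(v-p['cy'])/fo
        A+=[x*P[2]-P[0],y*P[2]-P[1]]
    A=np.array(A); return np.linalg.lstsq(A[:,:3],-A[:,3],rcond=None)[0]
E
python3 - <<'E'
from h import *
print('tcp',w2c(ctrl.get_obs()['tcp_pos']).round(3),'scr',w2c([.467,.2437]).round(3))
# fan box corner near-right: top b6 (270,443)/5+(250,190); scene b5 (272,160)/3+(160,145)
print('fan', tri((250+270/5,190+443/5),(160+272/3,145+160/3)), tri((250+338/5,190+303/5),(160+380/3,145+155/3)))
print('plate corner',tri((330+130/4,170+335/4),(160+485/3,145+385/3)))
print('pole', tri((402,349),(195,156)))
print('vial',w2c(ray('top',195,230,.05)).round(3),'box',w2c([.561,.428]), 'beaker',w2c([.586,-.53]))
E
```

```text
tcp [-0.65   0.576  0.214] scr [-0.315  0.408]
fan [ 0.41390169 -0.01301388  0.16268547] [ 0.49216439 -0.05198862  0.16381977]
plate corner [ 0.50596328 -0.19155594  0.01362173]
pole [ 0.22558578 -0.24337685  0.36197868]
vial [-0.247  0.533  0.05 ] box [-0.30073637  0.61444679] beaker [ 0.09639981 -0.25771825]
```

Request:
arm_command([
  [-0.0335, -0.0168, 0.003, 0, 0, 0, 1],
  [-0.0335, -0.0168, 0.003, 0, 0, 0, 1],
  [-0.0335, -0.0168, 0.003, 0, 0, 0, 1],
  [-0.0335, -0.0168, 0.003, 0, 0, 0, 1],
  [-0.0335, -0.0168, 0.003, 0, 0, 0, 1],
  [-0.0335, -0.0168, 0.003, 0, 0, 0, 1],
  [-0.0335, -0.0168, 0.003, 0, 0, 0, 1],
  [-0.0335, -0.0168, 0.003, 0, 0, 0, 1],
  [-0.0335, -0.0168, 0.003, 0, 0, 0, 1],
  [-0.0335, -0.0168, 0.003, 0, 0, 0, 1],
  [0, 0, 0, 0, 0, 0, 1],
  [0, 0, 0, 0, 0, 0, 1],
])

```text
clock: 2.35
tcp_pos: [0.4681, 0.2427, 0.1837]
tcp_rot: [-180.0, -0.0, 156.8]
ft_force: [0.3, 0.0, -0.0]
opening: 0.0912
```

Run:
```python
from h import *
o=ctrl.get_obs(); print(o['clock'],w2c(o['tcp_pos']).round(4),o['tcp_rot'],o['joint_positions'].round(1))
im=ctrl.capture('wrist'); 
for x in ctrl.look_for('wrist','scraper'): print(x['score'],w2c(x['centre']).round(3))
for s in [(0,0,0.065),(.013,.013,.065),(-.013,.013,.065),(-.013,-.013,.065),(.013,-.013,.065)]:
    u=proj('wrist',c2w([-.315+s[0],.408+s[1],s[2]])); cv2.circle(im,tuple(int(v) for v in u),3,(0,255,0),1)
cv2.imwrite('pics/c1.png',im[:,:,::-1])
```

```text
2.35 [-0.3139  0.4075  0.1837] [-1.79993207e+02 -2.97317878e-02  1.56813870e+02] [ 26.1  15.3  98.6   0.   66.2 -40.7]
0.89 [-0.331  0.41   0.018]
```

View pics/c1.png

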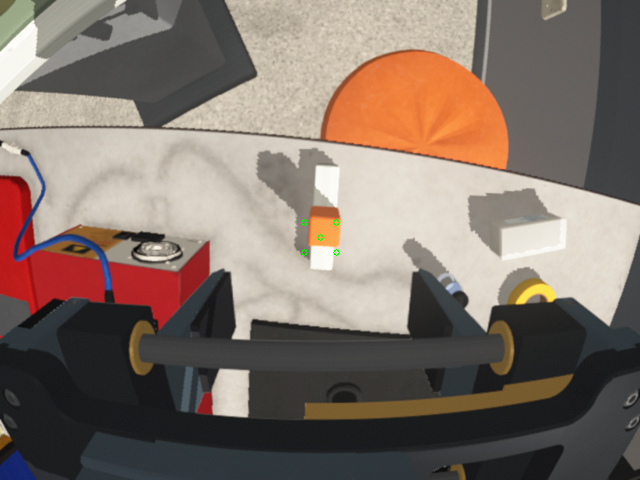

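Run:
```python
import cv2
a=cv2.imread('pics/c1.png')
cv2.imwrite('pics/c2.png',cv2.resize(a[150:290,250:390],None,fx=4.2,fy=4.2,interpolation=cv2.INTER_NEAREST))
```

```text
(no output)
```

View pics/c2.png

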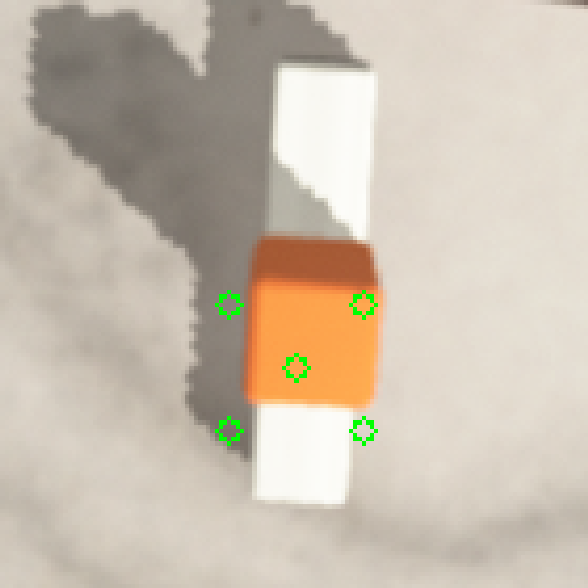

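```bash
cat >> h.py <<'E'
def wray(u,v,z):
    p,fo=f('wrist'); x,y=u-p['cx'],v-p['cy']; r=np.hypot(x,y); th=r/fo
    d=np.array([np.sin(th)*x/r,np.sin(th)*y/r,np.cos(th)]); R=np.array(p['R']); C=-R.T@p['t']; D=R.T@d
    return C+(z-C[2])/D[2]*D
E
python3 - <<'E'
from h import *
for q,z in [((252,280),.065),((381,287),.065),((247,402),.065),((373,406),.065),((276,66),.02),((376,70),.02),((254,499),.02),((346,503),.02)]:
    print(w2c(wray(250+q[0]/4.2-.4,150+q[1]/4.2-.4,z)).round(4))
E
```

```text
[-0.3328  0.3991  0.065 ]
[-0.3315  0.4236  0.065 ]
[-0.3085  0.3979  0.065 ]
[-0.3077  0.4224  0.065 ]
[-0.3695  0.403   0.02  ]
[-0.3687  0.4244  0.02  ]
[-0.271   0.3975  0.02  ]
[-0.27    0.4186  0.02  ]
```

Request:
arm_command([
  [0.006, 0.0035, 0, 0, 0, 0.054, 1],
  [0, 0, 0.035, 0, 0, 0, 1],
  [0, 0, 0.035, 0, 0, 0, 1],
  [0, 0, 0.035, 0, 0, 0, 1],
  [0, 0, 0.035, 0, 0, 0, 1],
  [0, 0, 0.018, 0, 0, 0, 1],
  [0, 0, 0, 0, 0, 0, 1],
  [0, 0, 0, 0, 0, 0, 1],
])

```text
clock: 3.12
tcp_pos: [0.4622, 0.2507, 0.0257]
tcp_rot: [-179.9, -0.1, 154.1]
ft_force: [0.4, 0.2, 0.3]
opening: 0.0914
```

Request:
arm_command([
  [0, 0, 0, 0, 0, 0, 0],
  [0, 0, 0, 0, 0, 0, 0],
  [0, 0, 0, 0, 0, 0, 0],
  [0, 0, 0, 0, 0, 0, 0],
  [0, 0, 0, 0, 0, 0, 0],
  [0, 0, 0, 0, 0, 0, 0],
], force=30)

```text
clock: 3.62
tcp_pos: [0.4633, 0.2497, 0.0265]
tcp_rot: [180.0, 0.0, 153.9]
ft_force: [0.1, -0.4, 0.6]
opening: 0.054
```

Run:
```python
from h import *
o=ctrl.get_obs(); print(o['clock'],w2c(o['tcp_pos']).round(4),o['tcp_rot'],o['ft_force'],o['opening'])
```

```text
3.6167 [-0.321   0.4121  0.0265] [1.79953336e+02 3.05068009e-02 1.53931618e+02] [ 0.11666497 -0.44964083  0.63784576] 0.054028286587778196
```

Request:
arm_command([
  [0, 0, 0, 0, 0, 0, 0],
  [0, 0, 0, 0, 0, 0, 0],
  [0, 0, 0, 0, 0, 0, 0],
  [0, 0, 0, 0, 0, 0, 0],
  [0, 0, 0, 0, 0, 0, 0],
  [0, 0, 0, 0, 0, 0, 0],
])

```text
clock: 4.12
tcp_pos: [0.4629, 0.2495, 0.0259]
tcp_rot: [-180.0, -0.0, 153.9]
ft_force: [-0.4, 0.3, 0.3]
opening: 0.026
```

Run:
```python
from h import *
o=ctrl.get_obs(); print(o['clock'],w2c(o['tcp_pos']).round(4),o['tcp_rot'],o['ft_force'],o['opening'])
```

```text
4.1167 [-0.3213  0.4118  0.0259] [-1.79976048e+02 -1.35760792e-02  1.53941888e+02] [-0.37827369  0.33602151  0.30474732] 0.025972915301383695
```

Run:
```python
from h import *
P=tri((236,194),(390,121));print(P,w2c(P)); P=tri((128,132),(290,122));print(P,w2c(P))
P=tri((303,115),(402,155));print(P,w2c(P))
```

```text
[0.73910545 0.08502525 0.27953722] [-0.0028341   0.36826096  0.27953722]
[0.82050107 0.50549786 0.19547978] [-0.09210622  0.787132    0.19547978]
[ 0.88365818 -0.0117714   0.19561479] [0.16804149 0.33560185 0.19561479]
```

Request:
arm_command([
  [0, 0, -0.01, 0, 0, 0, 0],
  [0, 0, -0.035, 0, 0, 0, 0],
  [0, 0, -0.04, 0, 0, 0, 0],
  [0, 0, -0.04, 0, 0, 0, 0],
  [0, 0, -0.04, 0, 0, 0, 0],
  [0, 0, -0.04, 0, 0, 0, 0],
  [0, 0, -0.04, 0, 0, 0, 0],
  [0, 0, 0, 0, 0, -0.05, 0],
  [0, 0, 0, 0, 0, 0, 0],
])

```text
clock: 4.87
tcp_pos: [0.4639, 0.2501, 0.2743]
tcp_rot: [179.7, 0.2, 156.9]
ft_force: [-1.1, 0.3, -2.3]
opening: 0.0259
```

Request:
arm_command([
  [-0.0249, -0.0269, 0, 0, 0, 0, 0],
  [-0.0249, -0.0269, 0, 0, 0, 0, 0],
  [-0.0249, -0.0269, 0, 0, 0, 0, 0],
  [-0.0249, -0.0269, 0, 0, 0, 0, 0],
  [-0.0249, -0.0269, 0, 0, 0, 0, 0],
  [-0.0249, -0.0269, 0, 0, 0, 0, 0],
  [-0.0249, -0.0269, 0, 0, 0, 0, 0],
  [-0.0249, -0.0269, 0, 0, 0, 0, 0],
  [-0.0249, -0.0269, 0, 0, 0, 0, 0],
  [-0.0249, -0.0269, 0, 0, 0, 0, 0],
  [-0.0249, -0.0269, 0, 0, 0, 0, 0],
  [-0.0249, -0.0269, 0, 0, 0, 0, 0],
  [-0.0249, -0.0269, 0, 0, 0, 0, 0],
  [0, 0, 0.04, 0, 0, 0, 0],
  [0, 0, 0.04, 0, 0, 0, 0],
  [0, 0, 0, 0, 0, 0, 0],
  [0, 0, 0, 0, 0, 0, 0],
])

```text
clock: 6.28
tcp_pos: [0.6206, -0.1986, 0.1875]
tcp_rot: [-180.0, -0.5, 156.8]
ft_force: [0.1, 0.1, -0.2]
opening: 0.0257
```

Run:
```python
from h import *
o=ctrl.get_obs(); print(o['clock'],w2c(o['tcp_pos']).round(4),o['tcp_rot'],o['ft_force'],o['opening'],o['joint_positions'].round(1))
im=ctrl.capture('wrist')
C=[(.062,.082),(.062,-.082),(-.062,-.082),(-.062,.082)]
for s in C: cv2.circle(im,tuple(int(v) for v in proj('wrist',c2w([*s,.0755]))),3,(0,255,0),1)
for x in ctrl.look_for('wrist','chip_0'): print(x['score'],w2c(x['centre']).round(3))
for s in [(-.018-.0,.033),]: pass
cv2.imwrite('pics/d1.png',im[:,:,::-1]); cv2.imwrite('pics/d2.png',ctrl.capture('scene')[:,:,::-1])
```

```text
6.2833 [-0.0011  0.0609  0.1875] [-179.9690029    -0.51084204  156.7588065 ] [ 0.14670778  0.07181293 -0.22084279] 0.025680276690998722 [-18.8  26.4  80.7   0.   73.4 -85.5]
0.75 [-0.019 -0.012  0.082]
0.66 [ 0.028 -0.023  0.088]
0.54 [0.018 0.032 0.086]
0.53 [-0.02   0.021  0.086]
```

View pics/d1.png

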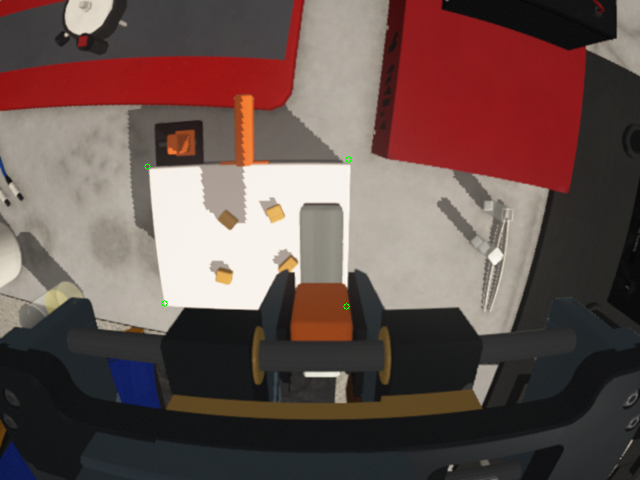

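View pics/d2.png

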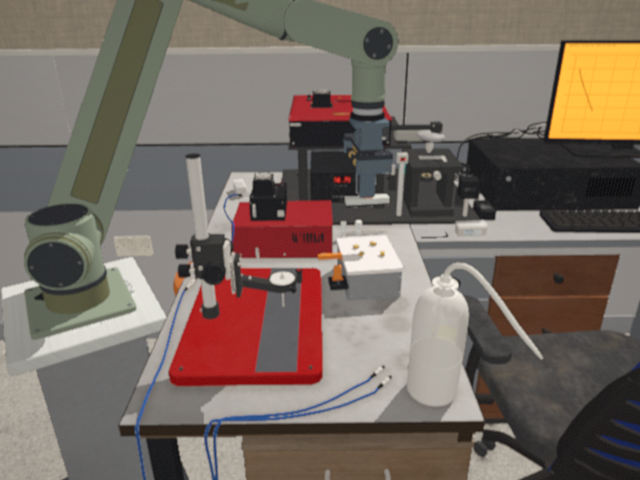

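Request:
arm_command([
  [0, 0.004, 0.03, 0, 0, 0, 0],
  [0, 0, 0.03, 0, 0, 0, 0],
  [0, 0, 0.018, 0, 0, 0, 0],
  [0, 0, 0.002, 0, 0, 0, 0],
  [0, 0, 0, 0, 0, 0, 0],
  [0, 0, 0.0015, 0, 0, 0, 0],
  [0, 0, 0.001, 0, 0, 0, 0],
  [0, 0, 0, 0, 0, 0, 0],
  [0, 0, 0, 0, 0, 0, 0],
])

```text
clock: 7.18
tcp_pos: [0.6251, -0.1958, 0.1098]
tcp_rot: [180.0, 0.1, 156.8]
ft_force: [0.2, 0.4, -2.5]
opening: 0.0258
```

Request:
arm_command([
  [0, 0, 0.003, 0, 0, 0, 0],
  [0, 0, 0.002, 0, 0, 0, 0],
  [0, 0, 0, 0, 0, 0, 0],
  [0, 0, 0, 0, 0, 0, 0],
])

```text
clock: 7.52
tcp_pos: [0.6243, -0.1956, 0.1031]
tcp_rot: [180.0, -0.0, 156.8]
ft_force: [-1.0, -0.0, -1.4]
opening: 0.0257
```

Request:
arm_command([
  [0, 0, 0.001, 0, 0, 0, 0],
  [0, 0, 0, 0, 0, 0, 0],
])

```text
clock: 7.68
tcp_pos: [0.6244, -0.1956, 0.1022]
tcp_rot: [180.0, -0.0, 156.8]
ft_force: [-0.4, 0.5, -1.3]
opening: 0.0259
```

Request:
arm_command([
  [0, 0, 0.001, 0, 0, 0, 0],
  [0, 0, 0, 0, 0, 0, 0],
])

```text
clock: 7.85
tcp_pos: [0.6246, -0.1956, 0.1014]
tcp_rot: [180.0, 0.0, 156.8]
ft_force: [0.4, -0.6, -1.7]
opening: 0.0258
```

Request:
arm_command([
  [0, 0, 0.001, 0, 0, 0, 0],
  [0, 0, 0, 0, 0, 0, 0],
])

```text
clock: 8.02
tcp_pos: [0.6246, -0.1957, 0.1013]
tcp_rot: [180.0, 0.0, 156.8]
ft_force: [-2.3, 0.0, 3.9]
opening: 0.0254
```

Run:
```python
from h import *
o=ctrl.get_obs(); print(o['clock'],w2c(o['tcp_pos']).round(4),o['tcp_rot'],o['ft_force'],o['opening'])
```

```text
8.0167 [0.0014 0.0651 0.1013] [1.79991383e+02 3.83870759e-02 1.56806075e+02] [-2.29173002  0.02964874  3.90198079] 0.02540010274598587
```

Request:
arm_command([
  [0, -0.004, -0.0004, 0, 0, 0, 0],
  [0, -0.008, 0, 0, 0, 0, 0],
  [0, -0.008, 0, 0, 0, 0, 0],
  [0, -0.008, 0, 0, 0, 0, 0],
  [0, -0.008, 0, 0, 0, 0, 0],
  [0, -0.008, 0, 0, 0, 0, 0],
  [0, -0.008, 0, 0, 0, 0, 0],
  [0, -0.008, 0, 0, 0, 0, 0],
  [0, -0.008, 0, 0, 0, 0, 0],
  [0, -0.008, 0, 0, 0, 0, 0],
  [0, -0.008, 0, 0, 0, 0, 0],
  [0, 0, 0, 0, 0, 0, 0],
])

```text
clock: 9.02
tcp_pos: [0.5908, -0.275, 0.1013]
tcp_rot: [-179.9, 0.1, 156.7]
ft_force: [0.1, -0.7, 4.8]
opening: 0.0254
```

Run:
```python
from h import *
o=ctrl.get_obs(); print(o['clock'],w2c(o['tcp_pos']).round(4),o['tcp_rot'],o['ft_force'],o['opening'])
cv2.imwrite('pics/e1.png',ctrl.capture('wrist')[:,:,::-1])
```

```text
9.0167 [ 0.0012 -0.0211  0.1013] [-1.79933111e+02  5.34627995e-02  1.56749838e+02] [ 0.06782779 -0.70750136  4.80414379] 0.0253552912217165
```

View pics/e1.png

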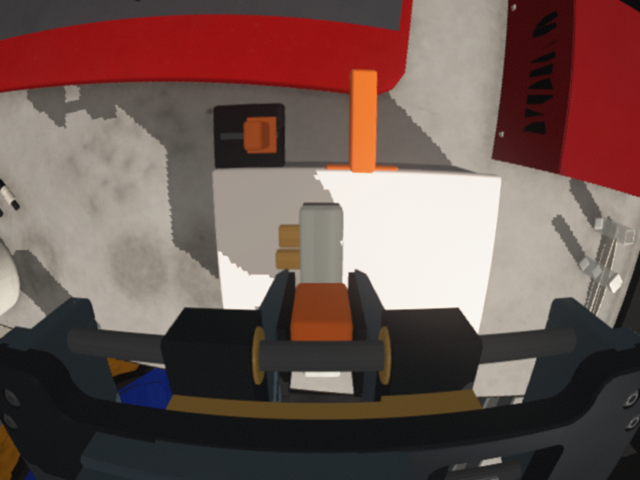

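Request:
arm_command([
  [0, -0.008, 0, 0, 0, 0, 0],
  [0, -0.008, 0, 0, 0, 0, 0],
  [0, -0.008, 0, 0, 0, 0, 0],
  [0, -0.008, 0, 0, 0, 0, 0],
  [0, -0.008, 0, 0, 0, 0, 0],
  [0, -0.008, 0, 0, 0, 0, 0],
  [0, -0.007, 0, 0, 0, 0, 0],
  [0, -0.007, 0, 0, 0, 0, 0],
  [0, -0.006, -0.0005, 0, 0, 0, 0],
  [0, -0.003, -0.0005, 0, 0, 0, 0],
  [0, 0, 0, 0, 0, 0, 0],
  [0, 0, 0, 0, 0, 0, 0],
])

```text
clock: 10.07
tcp_pos: [0.5622, -0.3395, 0.101]
tcp_rot: [-179.9, -0.1, 156.8]
ft_force: [-2.6, -3.5, -0.8]
opening: 0.0255
```

Request:
arm_command([
  [0, 0, -0.01, 0, 0, 0, 0],
  [0, 0, -0.03, 0, 0, 0, 0],
  [0, 0, -0.04, 0, 0, 0, 0],
  [0, 0.02, -0.04, 0, 0, 0, 0],
  [0, 0.03, -0.03, 0, 0, 0, 0],
  [0, 0.03, 0, 0, 0, 0, 0],
  [0, 0, 0, 0, 0, 0, 0],
  [0, 0, 0, 0, 0, 0, 0],
])

```text
clock: 10.73
tcp_pos: [0.5946, -0.2645, 0.2491]
tcp_rot: [180.0, -0.0, 157.0]
ft_force: [-0.0, -0.8, -2.4]
opening: 0.0258
```

Run:
```python
from h import *
o=ctrl.get_obs(); print(o['clock'],w2c(o['tcp_pos']).round(4),o['tcp_rot'],o['ft_force'],o['opening'])
cv2.imwrite('pics/e2.png',ctrl.capture('wrist')[:,:,::-1])
print([(round(x['score'],2),w2c(x['centre']).round(3)) for x in ctrl.look_for('wrist','chip_0')])
s=ctrl.capture('scene')[:,:,::-1]
cv2.imwrite('pics/e3.png',cv2.resize(s[190:360,270:470],None,fx=4,fy=3.5))
print([(round(x['score'],2),w2c(x['centre']).round(3)) for x in ctrl.look_for('scene','chip_0')])
```

```text
10.7333 [ 0.0006 -0.0099  0.2491] [ 1.79989719e+02 -2.05257002e-03  1.56990994e+02] [-0.04287768 -0.84652416 -2.35447061] 0.02577519718053315
[(0.61, array([ 0.03 , -0.123,  0.014])), (0.4, array([-0.025, -0.1  ,  0.011]))]
[]
```

View pics/e2.png

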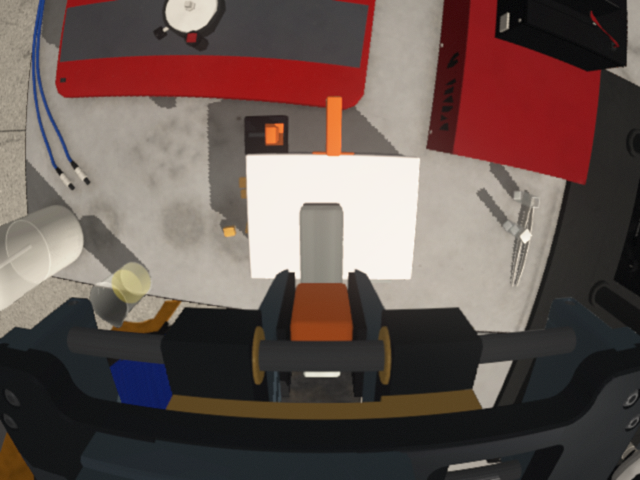

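View pics/e3.png

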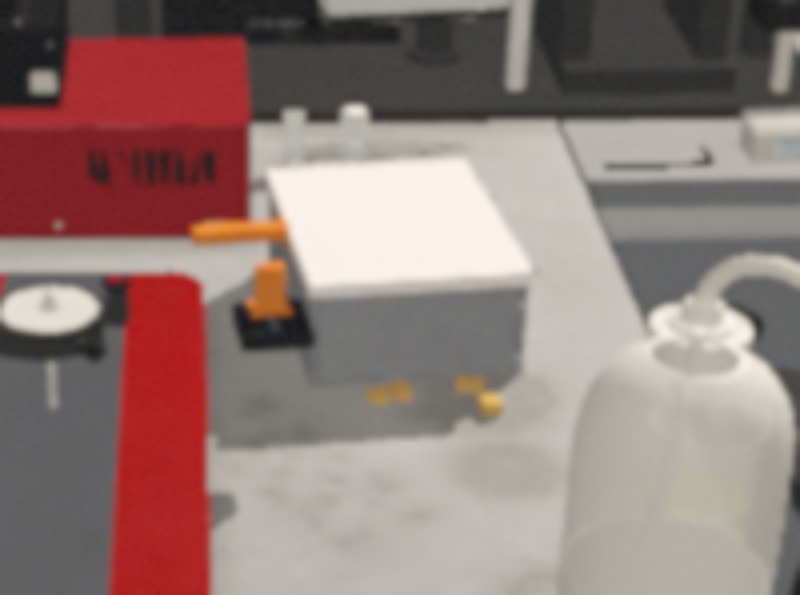

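Request:
arm_command([
  [0, 0, -0.03, 0, 0, 0, 0],
  [0.0214, 0.0281, 0, 0, 0, 0, 0],
  [0.0214, 0.0281, 0, 0, 0, 0, 0],
  [0.0214, 0.0281, 0, 0, 0, 0, 0],
  [0.0214, 0.0281, 0, 0, 0, 0, 0],
  [0.0214, 0.0281, 0, 0, 0, 0, 0],
  [0.0214, 0.0281, 0, 0, 0, 0, 0],
  [0.0214, 0.0281, 0, 0, 0, 0, 0],
  [0.0214, 0.0281, 0, 0, 0, 0, 0],
  [0.0214, 0.0281, 0, 0, 0, 0, 0],
  [0.0214, 0.0281, 0, 0, 0, 0, 0],
  [0.0214, 0.0281, 0, 0, 0, 0, 0],
  [0.0214, 0.0281, 0, 0, 0, 0, 0],
  [0.0214, 0.0281, 0, 0, 0, 0, 0],
  [0.0214, 0.0281, 0, 0, 0, 0, 0],
  [0.0214, 0.0281, 0, 0, 0, 0, 0],
  [0, 0, 0.03, 0, 0, 0, 0],
  [0, 0, 0.03, 0, 0, 0, 0],
  [0, 0, 0, 0, 0, 0, 0],
  [0, 0, 0, 0, 0, 0, 0],
])

```text
clock: 12.6
tcp_pos: [0.4645, 0.2466, 0.2174]
tcp_rot: [-179.8, -0.2, 156.8]
ft_force: [0.6, 0.4, -1.0]
opening: 0.0256
```

Run:
```python
from h import *
o=ctrl.get_obs(); print(o['clock'],w2c(o['tcp_pos']).round(4),o['tcp_rot'],o['ft_force'],o['opening'])
```

```text
12.6 [-0.3187  0.4097  0.2174] [-1.79810692e+02 -1.55612488e-01  1.56756471e+02] [ 0.61148037  0.44859623 -0.97423487] 0.025645597265826502
```

Request:
arm_command([
  [0, 0, 0.035, 0, 0, 0, 0],
  [0, 0, 0.035, 0, 0, 0, 0],
  [0, 0, 0.035, 0, 0, 0, 0],
  [0, 0, 0.035, 0, 0, 0, 0],
  [0, 0, 0.035, 0, 0, 0, 0],
  [0, 0, 0.01, 0, 0, 0, 0],
  [0, 0, 0.003, 0, 0, 0, 0],
  [0, 0, 0, 0, 0, 0, 0],
  [0, 0, 0.0015, 0, 0, 0, 0],
  [0, 0, 0, 0, 0, 0, 0],
])

```text
clock: 13.43
tcp_pos: [0.4669, 0.2483, 0.0312]
tcp_rot: [179.8, 0.2, 156.8]
ft_force: [0.4, -0.4, -2.0]
opening: 0.0257
```

Request:
arm_command([
  [0, 0, 0.001, 0, 0, 0, 0],
  [0, 0, 0, 0, 0, 0, 0],
])

```text
clock: 13.6
tcp_pos: [0.4658, 0.2479, 0.0292]
tcp_rot: [179.9, 0.1, 156.8]
ft_force: [0.6, 0.1, -1.2]
opening: 0.0257
```

Request:
arm_command([
  [0, 0, 0.0015, 0, 0, 0, 0],
  [0, 0, 0, 0, 0, 0, 0],
  [0, 0, 0, 0, 0, 0, 0],
])

```text
clock: 13.85
tcp_pos: [0.4651, 0.2476, 0.0267]
tcp_rot: [180.0, 0.0, 156.8]
ft_force: [-0.2, 0.2, -0.9]
opening: 0.0258
```

Request:
arm_command([
  [0, 0, 0.001, 0, 0, 0, 0],
  [0, 0, 0, 0, 0, 0, 0],
])

```text
clock: 14.02
tcp_pos: [0.4654, 0.2477, 0.0259]
tcp_rot: [180.0, 0.0, 156.8]
ft_force: [-0.4, -0.4, 1.3]
opening: 0.0255
```

Request:
arm_command([
  [0, 0, 0.001, 0, 0, 0, 0],
  [0, 0, 0, 0, 0, 0, 0],
])

```text
clock: 14.18
tcp_pos: [0.4653, 0.2477, 0.0259]
tcp_rot: [180.0, 0.0, 156.8]
ft_force: [-2.0, -0.4, 9.0]
opening: 0.026
```

Standing on the bench. Ease off, open, rise.

Request:
arm_command([
  [0, 0, -0.001, 0, 0, 0, 0],
  [0, 0, 0, 0, 0, 0, 0.6],
  [0, 0, 0, 0, 0, 0, 0.6],
  [0, 0, 0, 0, 0, 0, 0.6],
  [0, 0, 0, 0, 0, 0, 0.6],
  [0, 0, 0, 0, 0, 0, 0.6],
  [0, 0, 0, 0, 0, 0, 0.6],
])

```text
clock: 14.77
tcp_pos: [0.4651, 0.2476, 0.0255]
tcp_rot: [-180.0, -0.0, 156.8]
ft_force: [0.0, -0.1, 0.4]
opening: 0.0545
```

Request:
arm_command([
  [0, 0, -0.02, 0, 0, 0, 0.6],
  [0, 0, -0.035, 0, 0, 0, 0.6],
  [0, 0, -0.04, 0, 0, 0, 0.6],
  [0, 0, -0.04, 0, 0, 0, 0.6],
  [0, 0, -0.04, 0, 0, 0, 0.6],
  [0, 0, -0.04, 0, 0, 0, 0.5],
  [0, 0, 0, 0, 0, 0, 0.5],
])

```text
clock: 15.35
tcp_pos: [0.4689, 0.2494, 0.2491]
tcp_rot: [179.3, 0.6, 156.8]
ft_force: [1.3, -0.0, -0.5]
opening: 0.0462
```

Run:
```python
from h import *
o=ctrl.get_obs(); print(o['clock'],w2c(o['tcp_pos']).round(4),o['tcp_rot'],o['ft_force'],o['opening'])
cv2.imwrite('pics/f1.png',ctrl.capture('wrist')[:,:,::-1])
```

```text
15.35 [-0.3158  0.4141  0.2491] [179.27097449   0.60216313 156.79946544] [ 1.30778992 -0.03026693 -0.45367684] 0.04622906241648336
```

View pics/f1.png

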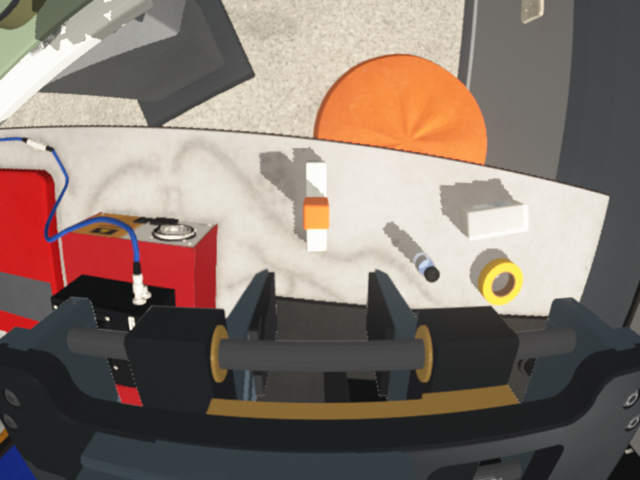

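Request:
arm_command([
  [-0.0172, -0.0316, 0, 0, 0, 0, 0.45],
  [-0.0172, -0.0316, 0, 0, 0, 0, 0.45],
  [-0.0172, -0.0316, 0, 0, 0, 0, 0.45],
  [-0.0172, -0.0316, 0, 0, 0, 0, 0.45],
  [-0.0172, -0.0316, 0, 0, 0, 0, 0.45],
  [-0.0172, -0.0316, 0, 0, 0, 0, 0.45],
  [-0.0172, -0.0316, 0, 0, 0, 0, 0.45],
  [-0.0172, -0.0316, 0, 0, 0, 0, 0.45],
  [-0.0172, -0.0316, 0, 0, 0, 0, 0.45],
  [-0.0172, -0.0316, 0, 0, 0, 0, 0.45],
  [-0.0172, -0.0316, 0, 0, 0, 0, 0.45],
  [-0.0172, -0.0316, 0, 0, 0, 0, 0.45],
  [-0.0172, -0.0316, 0, 0, 0, 0, 0.45],
  [0, 0, 0.04, 0, 0, 0, 0.45],
  [0, 0, 0.03, 0, 0, 0, 0.45],
  [0, 0, 0, 0, 0, 0, 0.45],
  [0, 0, 0, 0, 0, 0, 0.45],
])

```text
clock: 16.82
tcp_pos: [0.5074, -0.2175, 0.1684]
tcp_rot: [180.0, -0.3, 156.8]
ft_force: [0.3, 0.0, 1.4]
opening: 0.0409
```

Run:
```python
from h import *
o=ctrl.get_obs(); print(o['clock'],w2c(o['tcp_pos']).round(4),o['tcp_rot'],o['ft_force'],o['opening'],o['joint_positions'].round(1))
im=ctrl.capture('wrist')
for s in [(-.116,.007,.0755),(-.116,-.007,.0755),(-.064,.007,.0755),(-.064,-.007,.0755),(-.088,-.053,.078),(-.072,-.053,.078),(-.088,-.063,.078),(-.072,-.063,.078)]: cv2.circle(im,tuple(int(round(v)) for v in proj('wrist',c2w(s))),2,(0,255,0),1)
cv2.imwrite('pics/g1.png',im[:,:,::-1]); 
cv2.imwrite('pics/g2.png',cv2.resize(im[120:330,180:460,::-1],None,fx=2.8,fy=2.8))
```

```text
16.8167 [-0.098  -0.0008  0.1684] [179.98475125  -0.33495111 156.79398345] [0.30198298 0.02034431 1.36355957] 0.040877325087671564 [-24.4  18.3  96.5   0.   65.5 -91.2]
```

View pics/g1.png

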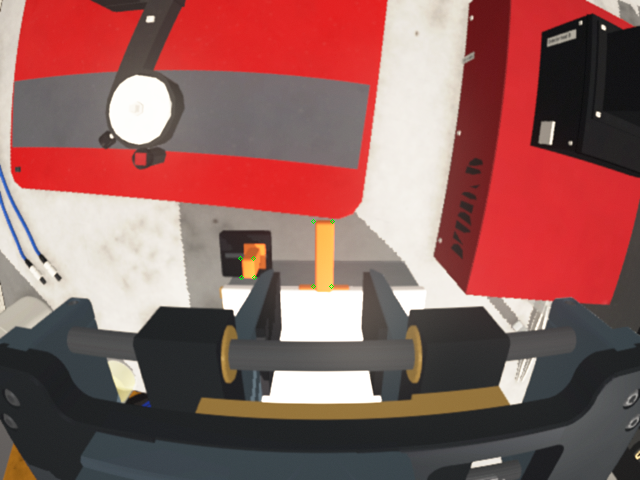

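View pics/g2.png

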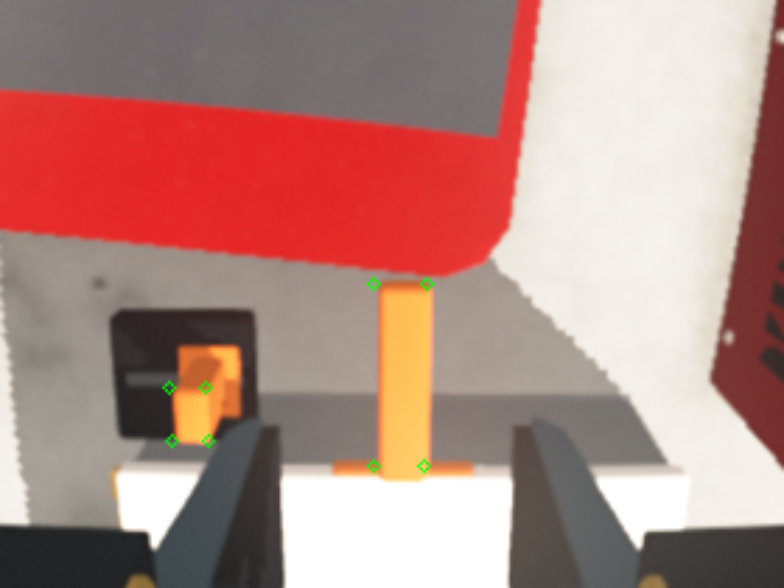

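Request:
arm_command([
  [-0.001, 0.002, 0.03, 0, 0, 0, 0.45],
  [0, 0, 0.03, 0, 0, 0, 0.45],
  [0, 0, 0.03, 0, 0, 0, 0.45],
  [0, 0, 0.022, 0, 0, 0, 0.45],
  [0, 0, 0.004, 0, 0, 0, 0.45],
  [0, 0, 0, 0, 0, 0, 0.45],
  [0, 0, 0, 0, 0, 0, 0.45],
])

```text
clock: 17.45
tcp_pos: [0.5124, -0.2171, 0.0567]
tcp_rot: [180.0, 0.2, 156.8]
ft_force: [0.9, 0.0, -0.5]
opening: 0.0407
```

Request:
arm_command([
  [0, 0, 0, 0, 0, 0, 0.1],
  [0, 0, 0, 0, 0, 0, 0.1],
  [0, 0, 0, 0, 0, 0, 0.1],
  [0, 0, 0, 0, 0, 0, 0],
  [0, 0, 0, 0, 0, 0, 0],
  [0, 0, 0, 0, 0, 0, 0],
  [0, 0, 0, 0, 0, 0, 0],
], force=15)

```text
clock: 18.03
tcp_pos: [0.5109, -0.2168, 0.0552]
tcp_rot: [180.0, 0.1, 156.8]
ft_force: [-0.1, 0.5, 4.1]
opening: 0.0135
```

Run:
```python
from h import *
o=ctrl.get_obs(); print(o['clock'],w2c(o['tcp_pos']).round(4),o['tcp_rot'],o['ft_force'],o['opening'])
```

```text
18.0333 [-0.095   0.0013  0.0552] [1.79981628e+02 5.60926585e-02 1.56763270e+02] [-0.14769093  0.50582492  4.05007945] 0.013461103295191946
```

Request:
arm_command([
  [0, 0, -0.0015, 0, 0, 0, 0],
  [0, 0, 0, 0, 0, 0, 0],
], force=30)

```text
clock: 18.2
tcp_pos: [0.511, -0.2168, 0.0559]
tcp_rot: [180.0, 0.0, 156.8]
ft_force: [2.6, -0.2, -3.0]
opening: 0.014
```

Request:
arm_command([
  [0, 0, -0.0015, 0, 0, 0, 0],
  [0, 0, 0, 0, 0, 0, 0],
])

```text
clock: 18.37
tcp_pos: [0.511, -0.2168, 0.0573]
tcp_rot: [180.0, 0.0, 156.8]
ft_force: [3.5, -1.6, -2.7]
opening: 0.0135
```

Request:
arm_command([
  [0, 0, -0.002, 0, 0, 0, 0],
  [0, 0, 0, 0, 0, 0, 0],
])

```text
clock: 18.53
tcp_pos: [0.511, -0.2168, 0.0597]
tcp_rot: [180.0, 0.0, 156.8]
ft_force: [4.3, -1.1, -3.3]
opening: 0.0133
```

Request:
arm_command([
  [0, 0, -0.002, 0, 0, 0, 0],
  [0, 0, 0, 0, 0, 0, 0],
])

```text
clock: 18.7
tcp_pos: [0.5112, -0.2169, 0.0619]
tcp_rot: [180.0, 0.1, 156.8]
ft_force: [4.5, -1.8, -2.9]
opening: 0.0139
```

Request:
arm_command([
  [0, 0, -0.0015, 0, 0, 0, 0],
  [0, 0, 0, 0, 0, 0, 0],
])

```text
clock: 18.87
tcp_pos: [0.5112, -0.2169, 0.0634]
tcp_rot: [180.0, 0.1, 156.8]
ft_force: [4.5, -1.8, -3.6]
opening: 0.0135
```

Request:
arm_command([
  [0, 0, -0.003, 0, 0, 0, 0],
  [0, 0, 0, 0, 0, 0, 0],
])

```text
clock: 19.03
tcp_pos: [0.5114, -0.217, 0.0666]
tcp_rot: [180.0, 0.1, 156.8]
ft_force: [5.2, -2.4, -3.5]
opening: 0.0135
```

Request:
arm_command([
  [0, 0, -0.004, 0, 0, 0, 0],
  [0, 0, 0, 0, 0, 0, 0],
  [0, 0, 0, 0, 0, 0, 0],
])

```text
clock: 19.28
tcp_pos: [0.5117, -0.2171, 0.0705]
tcp_rot: [180.0, 0.2, 156.8]
ft_force: [5.8, -2.6, -2.1]
opening: 0.0141
```

Run:
```python
from h import *
o=ctrl.get_obs(); print(o['clock'],w2c(o['tcp_pos']).round(4),o['tcp_rot'],o['ft_force'],o['opening'])
im=ctrl.capture('scene'); cv2.imwrite('pics/h1.png',cv2.resize(im[190:340,260:440,::-1],None,fx=4,fy=4))
```

```text
19.2833 [-0.0942  0.0013  0.0705] [1.79995103e+02 1.63083386e-01 1.56805329e+02] [ 5.823862   -2.64049884 -2.13353515] 0.014119199950634684
```

View pics/h1.png

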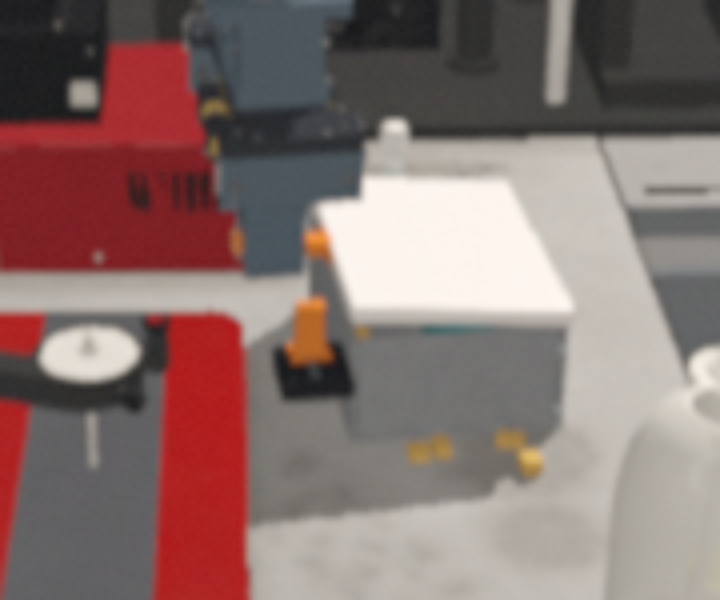

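```bash
python3 -c "
import numpy as np
p=np.radians(8.7+4*np.arange(14)); r=.1573
x=-r*np.cos(p); z=r*np.sin(p)
for a,b in zip(np.diff(x),np.diff(z)): print(round(-a,4),0,round(-b,4))"
```

```text
-0.002 0 -0.0108
-0.0028 0 -0.0106
-0.0035 0 -0.0104
-0.0042 0 -0.0101
-0.0049 0 -0.0098
-0.0056 0 -0.0094
-0.0063 0 -0.009
-0.0069 0 -0.0086
-0.0074 0 -0.0081
-0.008 0 -0.0075
-0.0085 0 -0.007
-0.009 0 -0.0063
-0.0094 0 -0.0057
```

Request:
arm_command([
  [-0.003, 0, -0.0108, 0, 0, 0, 0],
  [-0.003, 0, -0.0106, 0, 0, 0, 0],
  [-0.0035, 0, -0.0104, 0, 0, 0, 0],
  [-0.0042, 0, -0.0101, 0, 0, 0, 0],
  [0, 0, 0, 0, 0, 0, 0],
], force=20)

```text
clock: 19.75
tcp_pos: [0.5221, -0.2217, 0.1131]
tcp_rot: [-180.0, -0.1, 156.8]
ft_force: [-2.4, 0.1, -0.9]
opening: 0.0137
```

Run:
```python
from h import *
o=ctrl.get_obs(); print(o['clock'],w2c(o['tcp_pos']).round(4),o['tcp_rot'],o['ft_force'],o['opening'])
p=w2c(o['tcp_pos']);print(np.hypot(.062-p[0],p[2]+.019-.0655))
```

```text
19.75 [-0.0828  0.0012  0.1131] [-1.79988511e+02 -1.46770521e-01  1.56823780e+02] [-2.37462171  0.09464072 -0.90937839] 0.013722666730871401
0.1594147621460164
```

Request:
arm_command([
  [-0.0049, 0, -0.0098, 0, 0, 0, 0],
  [-0.0056, 0, -0.0094, 0, 0, 0, 0],
  [-0.0063, 0, -0.009, 0, 0, 0, 0],
  [-0.0069, 0, -0.0086, 0, 0, 0, 0],
  [-0.0074, 0, -0.0081, 0, 0, 0, 0],
  [0, 0, 0, 0, 0, 0, 0],
])

```text
clock: 20.25
tcp_pos: [0.5498, -0.2338, 0.1573]
tcp_rot: [-180.0, -0.3, 156.8]
ft_force: [-5.0, 2.0, 3.9]
opening: 0.0139
```

Request:
arm_command([
  [-0.008, 0, -0.0075, 0, 0, 0, 0],
  [-0.0085, 0, -0.007, 0, 0, 0, 0],
  [-0.009, 0, -0.0063, 0, 0, 0, 0],
  [-0.0094, 0, -0.0057, 0, 0, 0, 0],
  [0, 0, 0, 0, 0, 0, 0],
  [0, 0, 0, 0, 0, 0, 0],
])

```text
clock: 20.75
tcp_pos: [0.5825, -0.2481, 0.1838]
tcp_rot: [-179.9, -0.1, 156.9]
ft_force: [-3.2, 0.8, 6.1]
opening: 0.0137
```

Run:
```python
from h import *
o=ctrl.get_obs(); print(o['clock'],w2c(o['tcp_pos']).round(4),o['tcp_rot'],o['ft_force'],o['opening'])
p=w2c(o['tcp_pos']);print(np.hypot(.062-p[0],p[2]+.019-.0655),np.degrees(np.arctan2(p[2]+.019-.0655,.062-p[0])))
im=ctrl.capture('scene'); cv2.imwrite('pics/i1.png',cv2.resize(im[150:320,260:460,::-1],None,fx=4,fy=3.5))
cv2.imwrite('pics/i2.png',ctrl.capture('wrist')[:,:,::-1])
```

```text
20.75 [-0.0169  0.0005  0.1838] [-1.79928169e+02 -1.12307463e-01  1.56854632e+02] [-3.20771241  0.84899814  6.09521097] 0.013730484864821603
0.15836847448933083 60.117685009349046
```

View pics/i1.png

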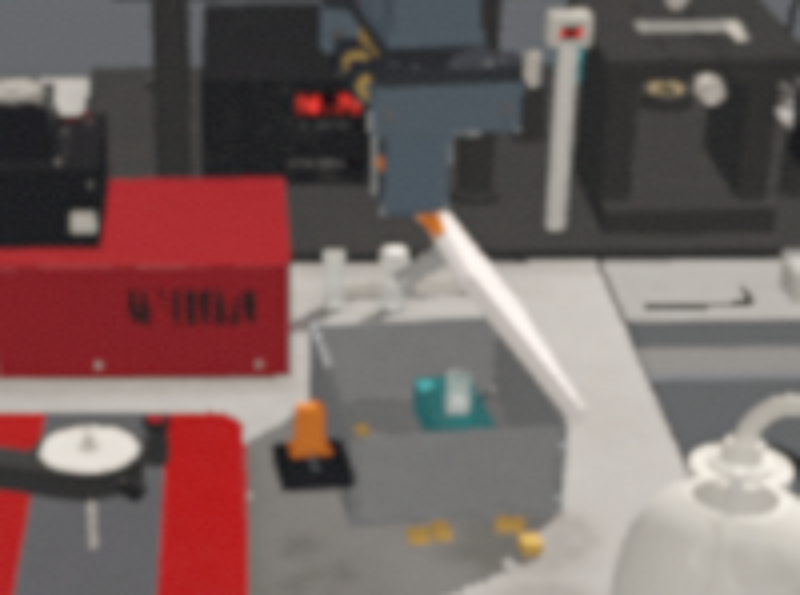

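View pics/i2.png

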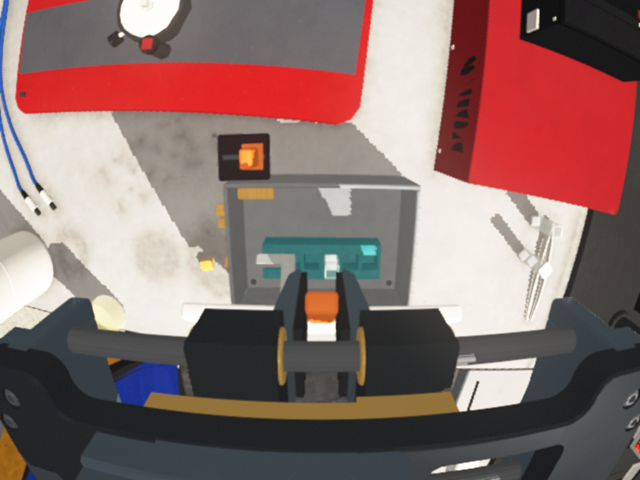

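Run:
```python
from h import *
a=cv2.imread('pics/i2.png'); cv2.imwrite('pics/i3.png',cv2.resize(a[160:300,170:310],None,fx=4,fy=4))
t=ctrl.capture('top')
for n in ['beaker','slide_box','scraper','vial']: print(n,[(round(x['score'],2),np.round(x['centre'],3)) for x in ctrl.look_for('top',n)][:1])
cv2.imwrite('pics/i4.png',cv2.resize(t[170:320,130:330,::-1],None,fx=4,fy=4))
print(ctrl.get_obs()['ft_force'],ctrl.get_obs()['tcp_pos'])
```

```text
beaker [(0.73, array([ 0.586, -0.529,  0.043]))]
slide_box [(0.73, array([0.562, 0.431, 0.033]))]
scraper [(0.59, array([0.465, 0.238, 0.019]))]
vial [(0.57, array([0.583, 0.332, 0.04 ]))]
[-2.16934207 -0.46575889  5.08895747] [ 0.58247163 -0.2480215   0.183764  ]
```

View pics/i3.png

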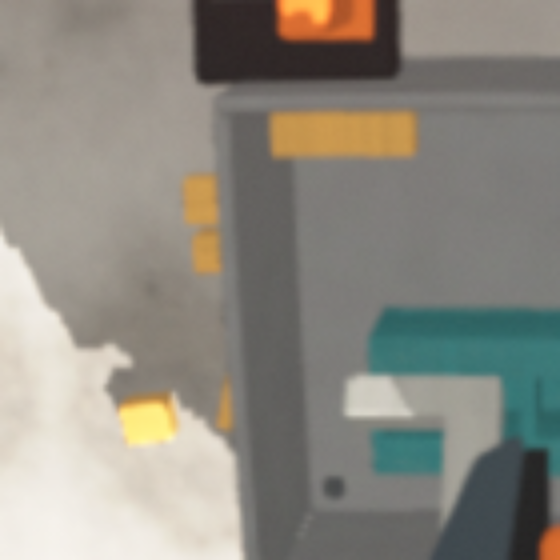

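View pics/i4.png

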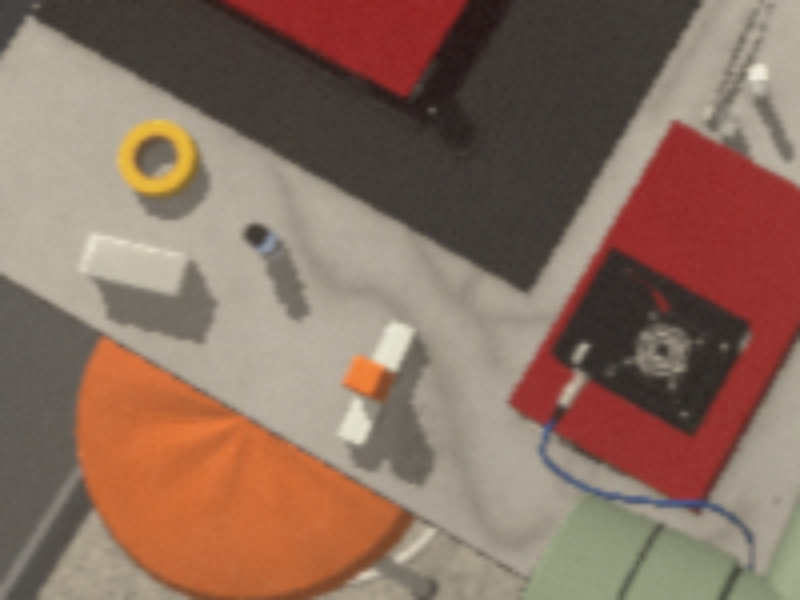

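Four chips lie on the bench beside the case, and the scraper stands upright. The slide box, vial and beaker are where they were, and the lid is held at about 57°. Handing in.

Run:
```python
from rig import ctrl
print(ctrl.sign_off())
```

```text
the job is handed in; nothing more can be done
None
```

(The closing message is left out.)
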